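Stir the nuts loose and hold the mill's dial on its third step

TASK

Loosen the hazelnuts in the nut mill's hopper by stirring them about with the rubber spatula until most have changed place, keeping every nut in the hopper and your fingers off them, then lay the spatula back flat on the white board and let go of it. Then turn the mill's hold-to-run dial clockwise past its first two clicks to the third and keep holding it: it springs back to off when let go, so the job finishes with the dial still held on the third step. Leave everything else on the worktop where it stands.

Things in the scene. Friction and masses are not known exactly. Their poses are not given: they have to be found in the camera images.
- mill: White nut mill, 200 (x) x 380 (y) mm, flat deck 85 mm above the worktop, fixed. Origin under its centre; its x axis points to its rear, y to its left as seen from the robot. A steel hopper stands on the deck at x = 0, y = +85 mm, a black dial at x = 0, y = -115 mm. The steel drawer pull and all other fittings are fixed.
- hopper (a point): Centre of the hopper's flat inner floor, 90 mm above the worktop. The hopper is an open round dish with sloping sides: inner radius 52 mm at the floor, 94 mm at the rim, rim 50 mm above this point (140 mm above the worktop).
- mill_dial (a joint): Dial angle in rad, vertical axis, grows as the dial turns clockwise seen from above. 0 = off (start). Clicks (detents) at 0.42, 0.84 and 1.26; end stop at 1.30. Return spring of 0.06 to 0.10 N m all the way, with the clicks added to it up to about 0.13 N m, so it runs back to 0 from anywhere when let go.
- dial_grip (a point): On the dial's axis, 118 mm above the worktop, 4 mm below the dial's top: a good height for the TCP. The dial is a black wing grip 52 mm long, 14 mm wide, standing from 94 to 122 mm above the worktop on a round skirt of radius 30 mm whose top is at 94 mm (keep fingertips above that). This point's x axis runs along the wing toward its white pointer line and turns with the dial; z is up.
- cutting_board: White cutting board, 200 (x) x 300 (y) x 12 mm, fixed on the worktop. Origin at the centre of its underside, its top 12 mm higher.
- spatula: Rubber spatula, 300 x 52 x 16 mm, about 80 g, lying on the white board. Origin at the middle of its length, on its underside; x points along it to the green-grey blade, z up. Black handle from x = -150 to -25 mm, 24 mm wide and 16 mm high; thin shaft; blade from x = 61 to 150 mm, 52 mm wide, 10 mm thick.
- spatula_grip (a point): Point to grip on the handle, on its centre line 55 mm behind the spatula's origin (x = -55, z = 8 mm in its frame); axes as the spatula's.
- spatula_tip (a point): Middle of the blade's end (x = 150, z = 5 mm in the spatula's frame).
- nut1: Hazelnut, brown ball of 20 mm diameter, 12 g, one of six lying in the hopper. Origin at its centre.
- nut2: Hazelnut, brown ball of 20 mm diameter, 12 g, one of six lying in the hopper. Origin at its centre.
- nut3: Hazelnut, brown ball of 20 mm diameter, 12 g, one of six lying in the hopper. Origin at its centre.
- nut4: Hazelnut, brown ball of 20 mm diameter, 12 g, one of six lying in the hopper. Origin at its centre.
- nut5: Hazelnut, brown ball of 20 mm diameter, 12 g, one of six lying in the hopper. Origin at its centre.
- nut6: Hazelnut, brown ball of 20 mm diameter, 12 g, one of six lying in the hopper. Origin at its centre.
- timer: Kitchen timer with a red top, 67 mm across, 51 mm high; bystander. Origin at the centre of its underside.
- sample_jar1: Small white-lidded jar, 53 mm across, 64 mm high; bystander. Origin at the centre of its underside.
- label_roll: Roll of tan tape, 76 mm across, 33 mm high; bystander. Origin at the centre of its underside.
- check_weight1: Steel weight with a knob, 37 mm across, 62 mm high; bystander. Origin at the centre of its underside.
- marker3: White marker pen with a green cap, 137 mm long, 14 mm thick; bystander. Origin at its middle, on the underside.

How it is judged:
On the way, in this order (a step that is already met when the one before it is completed fails the run):
1. stirred with the spatula: its tip is down in the hopper and at least four of the six nuts lie more than 12 mm from where they started (horizontal distance between spatula_tip and hopper below 0.09 m and height (world z) of spatula_tip below 0.135 m and (distance of each of nut1, nut2, nut3, nut4 from where it was at the start of the episode above 0.012 m or distance of each of nut1, nut2, nut3, nut5 from where it was at the start of the episode above 0.012 m or distance of each of nut1, nut2, nut3, nut6 from where it was at the start of the episode above 0.012 m or distance of each of nut1, nut2, nut4, nut5 from where it was at the start of the episode above 0.012 m or distance of each of nut1, nut2, nut4, nut6 from where it was at the start of the episode above 0.012 m or distance of each of nut1, nut2, nut5, nut6 from where it was at the start of the episode above 0.012 m or distance of each of nut1, nut3, nut4, nut5 from where it was at the start of the episode above 0.012 m or distance of each of nut1, nut3, nut4, nut6 from where it was at the start of the episode above 0.012 m or distance of each of nut1, nut3, nut5, nut6 from where it was at the start of the episode above 0.012 m or distance of each of nut1, nut4, nut5, nut6 from where it was at the start of the episode above 0.012 m or distance of each of nut2, nut3, nut4, nut5 from where it was at the start of the episode above 0.012 m or distance of each of nut2, nut3, nut4, nut6 from where it was at the start of the episode above 0.012 m or distance of each of nut2, nut3, nut5, nut6 from where it was at the start of the episode above 0.012 m or distance of each of nut2, nut4, nut5, nut6 from where it was at the start of the episode above 0.012 m or distance of each of nut3, nut4, nut5, nut6 from where it was at the start of the episode above 0.012 m)), for 0.1 s.
2. the spatula lies flat on the white board, let go (x of spatula in the frame of cutting_board between -0.09 and 0.09 m and y of spatula in the frame of cutting_board between -0.1 and 0.1 m and angle between spatula's own z axis and vertical below 0.25 rad and contact force between spatula and cutting_board above 0.1 N and contact force between the fingers and spatula below 0.05 N and linear speed of spatula below 0.03 m/s), for 0.2 s.
3. the fingers hold the dial on its third step (value of joint mill_dial above 1.15 rad and contact force between the fingers and mill above 0.5 N), for 0.5 s.
At the end, for the whole second after the job is handed in: The fingers hold the dial on its third step (dial beyond 1.15 rad and still, finger force on the mill over 0.5 N); the spatula lies flat on the white board, its middle within 90 mm (x) and 100 mm (y) of the board's centre, at rest, untouched; all six nuts are in the hopper (all of step 2 and all of step 3 and velocity of joint mill_dial between -0.1 and 0.1 rad/s and contact force between spatula and mill below 0.05 N and horizontal distance between each of nut1, nut2, nut3, nut4, nut5, nut6 and hopper below 0.095 m and height (world z) of each of nut1, nut2, nut3, nut4, nut5, nut6 above 0.08 m); the arm keeps its last pose, push and grip.
It fails at once if a nut leaves the hopper (not (horizontal distance between nut1 and hopper below 0.095 m and height (world z) of nut1 above 0.08 m) or not (horizontal distance between nut2 and hopper below 0.095 m and height (world z) of nut2 above 0.08 m) or not (horizontal distance between nut3 and hopper below 0.095 m and height (world z) of nut3 above 0.08 m) or not (horizontal distance between nut4 and hopper below 0.095 m and height (world z) of nut4 above 0.08 m) or not (horizontal distance between nut5 and hopper below 0.095 m and height (world z) of nut5 above 0.08 m) or not (horizontal distance between nut6 and hopper below 0.095 m and height (world z) of nut6 above 0.08 m)).
It fails at once if the fingers touch the nuts (contact force between the fingers and nut1 above 0.2 N or contact force between the fingers and nut2 above 0.2 N or contact force between the fingers and nut3 above 0.2 N or contact force between the fingers and nut4 above 0.2 N or contact force between the fingers and nut5 above 0.2 N or contact force between the fingers and nut6 above 0.2 N).
It fails at once if a bystander is moved more than 30 mm or tipped (distance of any of timer, sample_jar1, label_roll, check_weight1, marker3 from where it was at the start of the episode above 0.03 m or angle between any of sample_jar1, check_weight1's own z axis and vertical above 0.5 rad).
It also fails if it takes over 72 s, if anything falls off the work surface, if the arm or the gripper's body presses on something with over 40 N, if the wrist force passes 120 N, or if a joint passes its speed limit or range.

ROBOT

A 6-joint arm with a two-finger parallel gripper is mounted at the origin on a cart in front of the work surface, level with it; the furniture and walls round the work are solid. World frame = base frame: x ahead of the robot, y to its left, z up, the work surface at z = 0. Lengths are in m, angles in rad, forces in N, time in s.
With the tool pointing down it reaches from about 0.375 to 0.975 m from the base axis. Payload 3.8 kg.
Tool frame: the origin (TCP) lies between the finger pads, 19 mm behind the fingertips; this is the grasp point; z points along the fingers, y is the line along which they close (so a half turn about z gives the same grasp; the last joint's range is limited). The gripper opens to 85 mm and grips with 20 to 120 N. Pads are 22 mm wide; open, the fingers measure 114 mm over their backs; the gripper's body (76 mm by 85 mm) begins 54 mm behind the grasp point. The pads swing forward as they close: fully open they stand 13 mm farther back than shut.
Start: joints at [-1.14, 0.264, 1.604, -0, 1.274, -0.037], TCP at [0.304, -0.602, 0.25] pointing down, gripper open.
Joint ranges: [-2.63, 2.63], [-0.94, 2.18], [0.31, 2.57], [-1.31, 4.45], [0, 2.66], [-2.55, 2.55]. Speed limits (rad/s): [2.57, 2.57, 3.14, 3.14, 3.14, 3.14].

INTERFACE

Orientations are given as a rotation vector (axis times angle).
In Python, from workcell import bot, optics gives the robot as it stands.
- The arm moves only by the shell command python3 -m jog 'ROWS' [OPENING] [FORCE]. ROWS is JSON, a list of rows, each an object of numbers: "dx", "dy", "dz": the shift along the tool's x, y, z in mm; "ax", "ay", "az": the turn, a rotation vector about the tool's x, y, z in degrees. A call has 1 to 20 rows; each row shifts and turns the commanded pose from where the row before left it, along the tool's axes as they then stand; what a row does not reach is not made up. A row lasts 1/12 s, in which the tool goes at most 41.7 mm and 7.16 degrees, less where a joint would pass 70% of its speed; a pose out of reach is approached as far as the arm can. A call with a gripper value outside its range is refused whole. OPENING is the opening, from 0 (shut) to 1 (fully open), set as the call begins (- or left out, the last holds). The fingers move at their own pace and stop on an object; FORCE is the grip in N (left out, the last holds). Time passes only in rows, so rows that do not move let the fingers close. It gives the time, the measured TCP pose, the force, the opening and the grip force at its end, in the units of the state.
- bot.read_state(): the state, without advancing time (a new reading comes with each control period).
- optics.read_camera(name): name is "scene" or "top" or "wrist"; returns a dict with "img" (480x640x3 uint8, red, green, blue), "vertical_fov" (degrees; the focal length in pixels is half the picture's height over the tangent of half this angle, whatever the lens; pixels are square), "cx", "cy" (the principal point, pixels), "k1" (the pictures are not rectified: a ray, as slopes to the right and down, at radius r is drawn at 1 + k1 r^2 times it, then the intrinsics apply), "R" (3x3) and "t" (3): a world point X has camera coordinates R X + t; the wrist camera has in their place "tool_from_camera" (4x4, takes a point from camera to tool coordinates, whose origin is the TCP and whose axes are the flange's). Camera axes: x right, y down, z forward; pixel columns grow to the right and rows downward; lengths in m; the calibration is good to about 2 mm. A picture is of the moment at which its call begins: read the wrist's pose just before it. There is no depth.
- bot.finish_job(): hands the job in; it is judged then, once.
The state is a dict: "time": time; "q": joint angles; "joint_vel": joint speeds; "joint_torque": joint torques, N m; "tool_pos": TCP position; "tcp_rot": TCP orientation; "wrist_force": force on the tool from outside, world axes, zero at the start; "torque": the same for the moment, N m; "width": opening from 0.0 (shut) to 1.0 (fully open); "grip_force": force on a finger pad.
Only numpy, scipy, OpenCV 4.12 (cv2) and the standard library are available. Lean on these libraries where they do the work, as an engineer would, in place of code of your own. Each camera call takes 0.05 s, during which the arm holds its last target. There are 200 camera calls.

## Working session

There is one attempt and no reset: what is moved stays moved. The work goes in short steps, Python scripts to look and compute and a shell command to move; the robot and the scene stay as the last step left them, time stands still between calls to the robot, and variables do not carry over. Pictures are saved under pics/ and viewed, at most 10 in all, crops included, and the job is handed in when it is done.

```bash
mkdir -p pics; ls; python3 - <<'E'
from workcell import bot, optics
import cv2
print(bot.read_state())
for n in ("top","scene"):
    c=optics.read_camera(n); cv2.imwrite(f"pics/{n}0.png",c["img"][:,:,::-1]); print({k:v for k,v in c.items() if k!="img"})
E
```

```text
pics
{'time': 0.0, 'q': array([-1.13988774e+00,  2.64764798e-01,  1.60539620e+00, -8.67396641e-06,
        1.27371543e+00, -3.68525693e-02]), 'joint_vel': array([-0.00020103, -0.00221872, -0.00047614,  0.00021879,  0.00076952,
        0.00145804]), 'joint_torque': array([ 8.49490716e-04, -5.15106869e+01, -3.67315185e+01, -2.52783548e-04,
        1.29845389e-02,  1.55794720e-05]), 'tool_pos': array([ 0.30407977, -0.60183777,  0.24864216]), 'tcp_rot': array([-3.05388281e+00, -7.27562461e-01,  7.14506078e-04]), 'wrist_force': array([-1.16509426,  0.5100208 ,  0.49891246]), 'torque': array([-0.00964268,  0.01111372, -0.0027734 ]), 'grip_force': 0.0, 'width': 0.9997213918547795}
{'vertical_fov': 46.087249878103925, 'cx': 324.35117212369676, 'cy': 239.29384671907516, 'k1': 0.055537145756725616, 'R': array([[-0.01499176, -0.99976334,  0.01576452],
       [-0.98171151,  0.01172489, -0.19001327],
       [ 0.18978346, -0.01832484, -0.98165495]]), 't': array([0.0429981 , 0.55051079, 1.37810457])}
{'vertical_fov': 52.105752060317656, 'cx': 316.8944875956875, 'cy': 244.3769172357941, 'k1': 0.04097651058564484, 'R': array([[ 0.81659588,  0.57698319, -0.01617326],
       [ 0.31750978, -0.47241382, -0.82219993],
       [-0.48203601,  0.66626991, -0.56896898]]), 't': array([-0.44740511, -0.03636474,  1.57469428])}
```

View pics/top0.png

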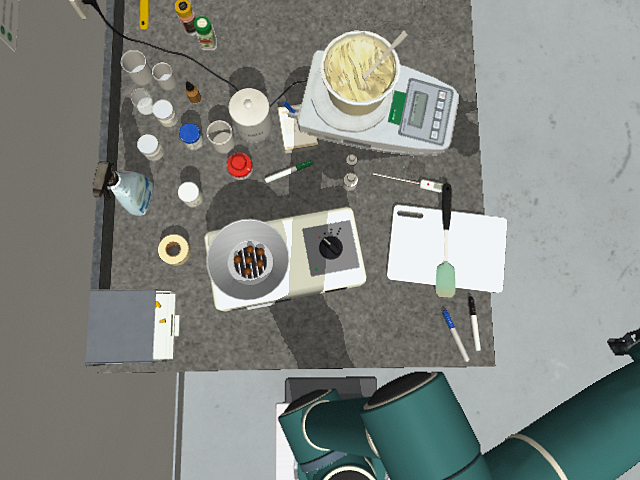

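View pics/scene0.png

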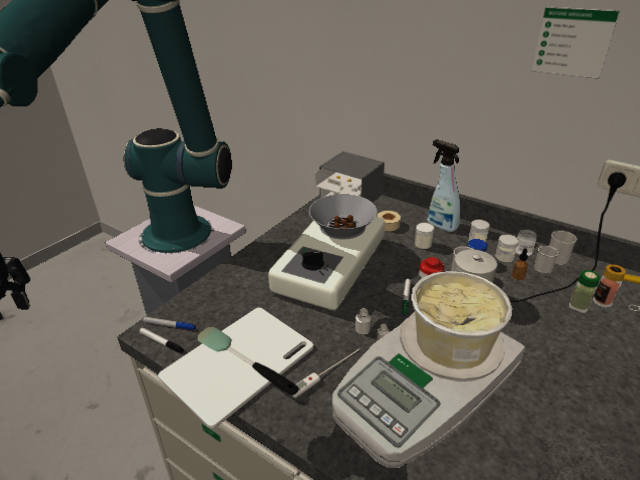

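The top view shows the hopper at about (248,259), the dial at (330,247), the spatula on the board with its blade at (446,279) and its handle at (446,205), and the nuts around (250,260). Next I'll measure these.

```bash
cat > h.py <<'E'
from workcell import bot, optics
import cv2, numpy as np
from scipy.spatial.transform import Rotation as Rot
def cam(n):
    s=bot.read_state(); c=optics.read_camera(n); c["state"]=s
    if n=="wrist":
        T=np.eye(4); T[:3,:3]=Rot.from_rotvec(s["tcp_rot"]).as_matrix(); T[:3,3]=s["tool_pos"]
        W=T@c["tool_from_camera"]; c["R"]=W[:3,:3].T; c["t"]=-c["R"]@W[:3,3]
    c["f"]=240/np.tan(np.radians(c["vertical_fov"])/2)
    return c
def K(c): return np.array([[c["f"],0,c["cx"]],[0,c["f"],c["cy"]],[0,0,1]])
def plane(c,uv,z):
    uv=np.asarray(uv,float).reshape(-1,1,2)
    p=cv2.undistortPoints(uv,K(c),np.array([c["k1"],0,0,0,0]))[:,0]
    d=np.c_[p,np.ones(len(p))]@c["R"]; o=-c["R"].T@c["t"]
    return o+d*((z-o[2])/d[:,2])[:,None]
def proj(c,X):
    return cv2.projectPoints(np.asarray(X,float).reshape(-1,1,3),cv2.Rodrigues(c["R"])[0],c["t"],K(c),np.array([c["k1"],0,0,0,0]))[0][:,0]
def blobs(mask,roi,amin=20):
    m=np.zeros(mask.shape,np.uint8); x0,y0,x1,y1=roi; m[y0:y1,x0:x1]=mask[y0:y1,x0:x1]
    n,l,st,ce=cv2.connectedComponentsWithStats(m)
    return [(l==i) for i in range(1,n) if st[i,4]>=amin],[ce[i] for i in range(1,n) if st[i,4]>=amin]
E
python3 - <<'E'
from h import *
np.set_printoptions(precision=4,suppress=True)
c=cam("top"); im=c["img"]; hsv=cv2.cvtColor(im,cv2.COLOR_RGB2HSV); H,S,V=[hsv[...,i].astype(int) for i in range(3)]
def rect(m,z):
    ys,xs=np.nonzero(m); P=plane(c,np.c_[xs,ys],z)[:,:2]
    r=cv2.minAreaRect((P*1000).astype(np.float32)); return len(xs),P.mean(0),r
for nm,mk,roi,z in (("blade",(H>35)&(H<95)&(S>40),(425,250,465,305),.022),("handle",V<60,(430,175,462,240),.026),("dial",V<45,(305,225,356,270),.122),
   ("board",(V>200)&(S<40),(380,195,515,300),.012),("mill",(V>150)&(S<60),(195,200,375,315),.085)):
    for m in blobs(mk.astype(np.uint8),roi,60)[0]: print(nm,rect(m,z))
m,_=blobs(((H<20)&(S>90)).astype(np.uint8),(225,235,280,290),5)
for k in m: print("nut",rect(k,.1)[:2])
crop=cv2.resize(im[195:315,195:515],None,fx=2.5,fy=2.5,interpolation=cv2.INTER_CUBIC); cv2.imwrite("pics/crop.png",crop[:,:,::-1])
E
```

```text
blade (552, array([ 0.4494, -0.2725]), ((448.8416442871094, -273.1294250488281), (48.32001876831055, 85.24642944335938), 86.88960266113281))
handle (371, array([ 0.6465, -0.2851]), ((643.1066284179688, -284.1409912109375), (24.686002731323242, 126.18555450439453), 84.46675872802734))
dial (369, array([0.5175, 0.023 ]), ((517.43994140625, 23.551820755004883), (52.96320724487305, 51.270721435546875), 89.28764343261719))
board (7903, array([ 0.5314, -0.287 ]), ((532.8477172851562, -284.33306884765625), (297.9405822753906, 200.0643310546875), 82.31404113769531))
mill (7306, array([0.5047, 0.1468]), ((502.7298889160156, 136.997314453125), (222.42237854003906, 379.4786376953125), 9.897759437561035))
nut (43, array([0.5192, 0.2195]))
nut (44, array([0.5135, 0.1937]))
nut (48, array([0.4951, 0.2485]))
nut (49, array([0.4944, 0.2224]))
nut (47, array([0.4849, 0.1941]))
nut (45, array([0.4669, 0.224 ]))
```

View pics/crop.png

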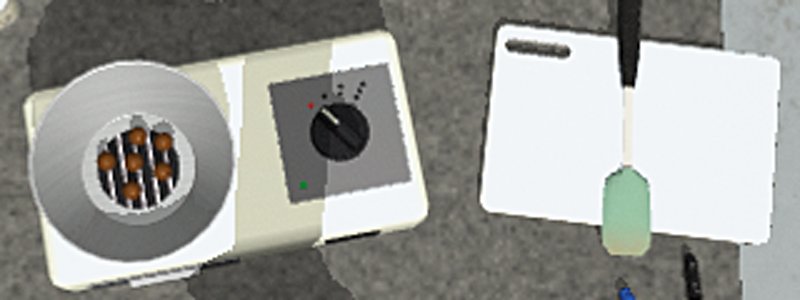

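The crop shows the six nuts in the middle of the hopper floor, around crop (135,163). The dial's white pointer points to the rear left, and the spatula's blade points toward the robot.

```bash
cat >> h.py <<'E'
np.set_printoptions(precision=4,suppress=True)
def frame(d,theta=0):
    """tool rotation holding the spatula with blade heading d (yaw), dipped theta; tool x = spatula x, tool z = -spatula z"""
    h=np.array([np.cos(d),np.sin(d),0]); x=h*np.cos(theta)+[0,0,-np.sin(theta)]; z=-(h*np.sin(theta)+[0,0,np.cos(theta)])
    return np.c_[x,np.cross(z,x),z]
def go(p,R1):
    s=bot.read_state(); R0=Rot.from_rotvec(s["tcp_rot"]).as_matrix()
    print("at",s["time"],s["tool_pos"],"q",s["q"],"turn deg",np.degrees(Rot.from_matrix(R0.T@R1).as_rotvec()))
    print("shift mm before turn",1e3*R0.T@(p-s["tool_pos"]),"after turn",1e3*R1.T@(p-s["tool_pos"]))
E
python3 - <<'E'
from h import *
c=cam("top")
print("rim",plane(c,[(248.4,259.4)],.14),"floor",plane(c,[(250.6,260.2)],.09),"dial",plane(c,[(330.6,247.4)],.105))
s=cam("scene"); im=c["img"]
# dial pointer: bright pixels inside the dial
g=cv2.cvtColor(im,cv2.COLOR_RGB2GRAY); ys,xs=np.nonzero((g>120)&(np.hypot(*(np.mgrid[:480,:640]-np.array([247.4,330.6])[:,None,None]))<10))
print("pointer",plane(c,np.c_[xs,ys],.122)[:,:2].mean(0),len(xs))
R=Rot.from_rotvec(c["state"]["tcp_rot"]).as_matrix();print(R)
d=np.pi-.06
go(np.array([.610,-.282,.15]),frame(d)); go(np.array([.610,-.282,.15]),frame(d-np.pi))
E
```

```text
rim [[0.4881 0.2167 0.14  ]] floor [[0.4939 0.2172 0.09  ]] dial [[0.5206 0.0216 0.105 ]]
pointer [0.5314 0.03  ] 9
[[ 0.8926  0.4509 -0.0007]
 [ 0.4509 -0.8926  0.0016]
 [ 0.0001 -0.0017 -1.    ]]
at 0.25 [ 0.3042 -0.6022  0.2493] q [-1.1399  0.2644  1.6046 -0.      1.2737 -0.0369] turn deg [  -0.0203   -0.0851 -149.7594]
shift mm before turn [ 417.2956 -147.8013   99.4808] after turn [-286.0184  337.9501   99.3   ]
at 0.25 [ 0.3042 -0.6022  0.2493] q [-1.1399  0.2644  1.6046 -0.      1.2737 -0.0369] turn deg [-0.0636  0.0152 30.2406]
shift mm before turn [ 417.2956 -147.8013   99.4808] after turn [ 286.0184 -337.9501   99.3   ]
```

```bash
python3 -m jog '[{"az":6},{"az":6},{"az":6},{"az":6},{"az":6},{"dx":22,"dy":-26},{"dx":22,"dy":-26},{"dx":22,"dy":-26},{"dx":22,"dy":-26},{"dx":22,"dy":-26},{"dx":22,"dy":-26},{"dx":22,"dy":-26},{"dx":22,"dy":-26},{"dx":22,"dy":-26},{"dx":22,"dy":-26},{"dx":22,"dy":-26},{"dx":22,"dy":-26},{"dx":22,"dy":-26},{"dz":30}]' 0.7 60
cat >> h.py <<'E'
def frameB(d,th=0): return frame(d,th)@np.diag([-1,-1,1])
E
python3 - <<'E'
from h import *
c=cam("wrist"); cv2.imwrite("pics/w1.png",c["img"][:,:,::-1]); go(np.array([.610,-.282,.033]),frameB(np.pi-.06))
print(c["tool_from_camera"],[proj(c,[x]) for x in ([.61,-.282,.028],[.45,-.273,.02],[.7,-.287,.028])])
hsv=cv2.cvtColor(c["img"],cv2.COLOR_RGB2HSV); H,S,V=[hsv[...,i].astype(int) for i in range(3)]
for nm,mk,z in (("blade",(H>35)&(H<95)&(S>40),.022),("handle",V<50,.028)):
  for m in blobs(mk.astype(np.uint8),(0,0,640,480),800)[0]:
    ys,xs=np.nonzero(m); P=plane(c,np.c_[xs,ys],z)[:,:2]; print(nm,xs.min(),xs.max(),ys.min(),ys.max(),cv2.minAreaRect((P*1000).astype(np.float32)))
E
```

```text
at 0.3 [ 0.3043 -0.6023  0.2495] q [-1.1399  0.2642  1.6045  0.      1.2737 -0.0369] turn deg [-0.0458  0.0103 30.2405]
shift mm before turn [ 417.2984 -147.8211  216.639 ] after turn [ 285.9832 -338.0246  216.5052]
[[-0.0001 -0.9486 -0.3165  0.0807]
 [ 1.     -0.     -0.0004  0.0005]
 [ 0.0004 -0.3165  0.9486 -0.1242]
 [ 0.      0.      0.      1.    ]] [array([[  95.4018, -411.2509]]), array([[  31.9672, -142.0859]]), array([[ 149.1817, -590.7776]])]
handle 29 70 0 126 ((307.0748291015625, -330.68817138671875), (104.73121643066406, 24.078155517578125), 23.448171615600586)
handle 73 113 0 93 ((341.77325439453125, -366.32818603515625), (74.73138427734375, 33.09735870361328), 27.449783325195312)
handle 0 301 0 242 ((286.2803955078125, -411.58624267578125), (143.98744201660156, 389.4028015136719), 56.58047103881836)
handle 0 639 301 479 ((78.53033447265625, -717.0886840820312), (279.639404296875, 885.8511962890625), 26.91074562072754)invalid input
```

View pics/w1.png

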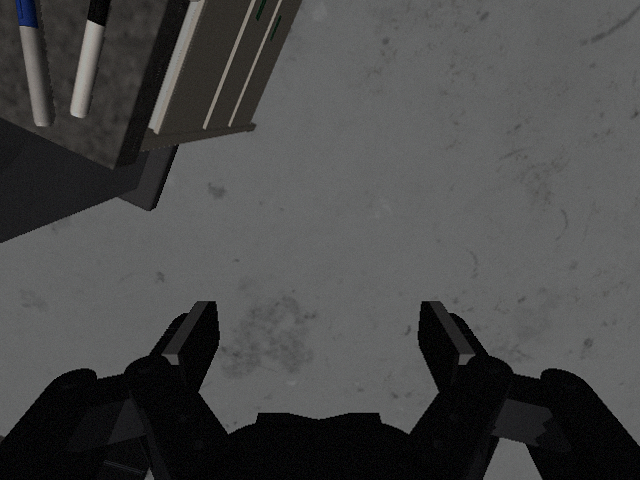

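The wrist view shows only the floor, the two pens and the counter edge at top left, because the arm hasn't moved: the jog call was refused. I'll check the row format.

```bash
python3 -m jog '[{"dx":0,"dy":0,"dz":0,"ax":0,"ay":0,"az":6}]' 0.7 60; python3 -m jog '[{"az":6}]'; python3 -m jog --help
```

```text
time: 0.38
tool_pos: [0.3043, -0.6024, 0.2497]
tcp_rot: [-3.09, -0.566, 0.0]
wrist_force: [0.3, 0.5, 0.5]
width: 0.882
grip_force: 0.0invalid input
invalid input: not JSON, or not a number
```

```bash
python3 -m jog '[{"dx":0,"dy":0,"dz":0,"ax":0,"ay":0,"az":6},{"dx":0,"dy":0,"dz":0,"ax":0,"ay":0,"az":6},{"dx":0,"dy":0,"dz":0,"ax":0,"ay":0,"az":6},{"dx":0,"dy":0,"dz":0,"ax":0,"ay":0,"az":6},{"dx":26,"dy":-30,"dz":0,"ax":0,"ay":0,"az":0},{"dx":26,"dy":-30,"dz":0,"ax":0,"ay":0,"az":0},{"dx":26,"dy":-30,"dz":0,"ax":0,"ay":0,"az":0},{"dx":26,"dy":-30,"dz":0,"ax":0,"ay":0,"az":0},{"dx":26,"dy":-30,"dz":0,"ax":0,"ay":0,"az":0},{"dx":26,"dy":-30,"dz":0,"ax":0,"ay":0,"az":0},{"dx":26,"dy":-30,"dz":0,"ax":0,"ay":0,"az":0},{"dx":26,"dy":-30,"dz":0,"ax":0,"ay":0,"az":0},{"dx":26,"dy":-30,"dz":0,"ax":0,"ay":0,"az":0},{"dx":26,"dy":-30,"dz":0,"ax":0,"ay":0,"az":0},{"dx":26,"dy":-30,"dz":0,"ax":0,"ay":0,"az":0},{"dx":0,"dy":0,"dz":20,"ax":0,"ay":0,"az":0},{"dx":0,"dy":0,"dz":20,"ax":0,"ay":0,"az":0},{"dx":0,"dy":0,"dz":0,"ax":0,"ay":0,"az":0}]'
python3 - <<'E'
from h import *
c=cam("wrist"); cv2.imwrite("pics/w2.png",c["img"][:,:,::-1]); go(np.array([.610,-.282,.033]),frameB(np.pi-.06))
print(proj(c,[[.61,-.282,.028],[.45,-.273,.02],[.7,-.287,.028]]))
E
```

```text
time: 1.88
tool_pos: [0.6066, -0.2866, 0.205]
tcp_rot: [-3.137, 0.084, 0.011]
wrist_force: [-0.9, 0.6, -1.5]
width: 0.702
grip_force: 0.0
at 1.9333 [ 0.6068 -0.2875  0.2069] q [-0.4795  0.2889  1.6531 -0.0001  1.2057  1.1462] turn deg [-0.1397  0.3247  0.296 ]
shift mm before turn [  3.9011  -5.2152 173.8473] after turn [  2.8877  -5.6567 173.8533]
[[312.6715 208.0365]
 [313.252  353.2835]
 [312.2815  99.2521]]
```

View pics/w2.png

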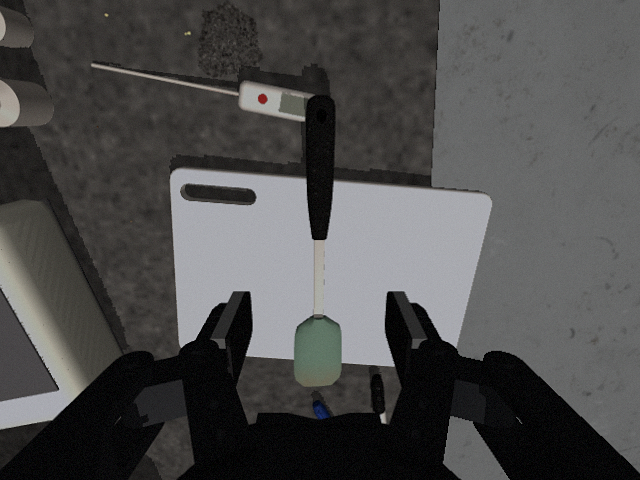

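The wrist view shows the handle from (320,97) to (318,239) and the blade tip at (318,386). The fingers straddle the spatula.

```bash
python3 - <<'E'
from h import *
c=cam("wrist")
h=plane(c,[(320,97),(318,239)],.026)[:,:2]; b=plane(c,[(318,386)],.017)[:,:2]
d=(b-h[0])[0]; L=np.linalg.norm(d); yaw=np.arctan2(d[1],d[0]); u=d/L
org=(h[0]+u*.15+h[1]+u*.025+b[0]-u*.15)/3
print(h,b,L,yaw,org,org-.055*u)
go(np.r_[org-.055*u,.033],frameB(yaw))
E
```

```text
[[ 0.702  -0.2944]
 [ 0.5798 -0.2861]] [[ 0.4031 -0.2763]] 0.29945089986273726 3.080897096384817 [ 0.5533 -0.2851] [ 0.6082 -0.2884]
at 1.9833 [ 0.6076 -0.2885  0.2088] q [-0.4803  0.2877  1.651  -0.0001  1.2058  1.1462] turn deg [-0.0641  0.155   0.2919]
shift mm before turn [  1.0884   0.1358 175.8168] after turn [  0.613   -0.0654 175.8191]
```

```bash
python3 -m jog '[{"dx":0.5,"dy":0,"dz":30,"ax":0,"ay":0,"az":0},{"dx":0.5,"dy":0,"dz":30,"ax":0,"ay":0,"az":0},{"dx":0,"dy":0,"dz":30,"ax":0,"ay":0,"az":0},{"dx":0,"dy":0,"dz":30,"ax":0,"ay":0,"az":0},{"dx":0,"dy":0,"dz":25,"ax":0,"ay":0,"az":0},{"dx":0,"dy":0,"dz":15,"ax":0,"ay":0,"az":0},{"dx":0,"dy":0,"dz":8,"ax":0,"ay":0,"az":0},{"dx":0,"dy":0,"dz":4,"ax":0,"ay":0,"az":0},{"dx":0,"dy":0,"dz":0,"ax":0,"ay":0,"az":0},{"dx":0,"dy":0,"dz":0,"ax":0,"ay":0,"az":0},{"dx":0,"dy":0,"dz":0,"ax":0,"ay":0,"az":0}]' 0.5
```

```text
time: 2.9
tool_pos: [0.6108, -0.2898, 0.0402]
tcp_rot: [3.139, -0.088, 0.005]
wrist_force: [-0.1, -1.5, 0.5]
width: 0.5
grip_force: 0.0
```

```bash
python3 -m jog '[{"dx":0,"dy":0,"dz":3,"ax":0,"ay":0,"az":0},{"dx":0,"dy":0,"dz":3,"ax":0,"ay":0,"az":0},{"dx":0,"dy":0,"dz":0,"ax":0,"ay":0,"az":0},{"dx":0,"dy":0,"dz":0,"ax":0,"ay":0,"az":0}]' 0.45; python3 -m jog '[{"dx":0,"dy":0,"dz":0,"ax":0,"ay":0,"az":0},{"dx":0,"dy":0,"dz":0,"ax":0,"ay":0,"az":0},{"dx":0,"dy":0,"dz":0,"ax":0,"ay":0,"az":0},{"dx":0,"dy":0,"dz":0,"ax":0,"ay":0,"az":0},{"dx":0,"dy":0,"dz":0,"ax":0,"ay":0,"az":0},{"dx":0,"dy":0,"dz":0,"ax":0,"ay":0,"az":0}]' 0 90
```

```text
time: 3.23
tool_pos: [0.6091, -0.2888, 0.0318]
tcp_rot: [-3.14, 0.087, 0.001]
wrist_force: [-0.2, -0.2, -1.1]
width: 0.447
grip_force: 0.0
time: 3.73
tool_pos: [0.6095, -0.289, 0.0324]
tcp_rot: [3.14, -0.088, 0.001]
wrist_force: [-0.4, 1.2, 3.2]
width: 0.209
grip_force: 87.6
```

```bash
python3 -m jog '[{"dx":0,"dy":0,"dz":-10,"ax":0,"ay":0,"az":0},{"dx":0,"dy":0,"dz":-30,"ax":0,"ay":0,"az":0},{"dx":0,"dy":0,"dz":-40,"ax":0,"ay":0,"az":0},{"dx":0,"dy":0,"dz":-40,"ax":0,"ay":0,"az":0},{"dx":0,"dy":0,"dz":-40,"ax":0,"ay":0,"az":0},{"dx":0,"dy":0,"dz":-40,"ax":0,"ay":0,"az":0},{"dx":0,"dy":0,"dz":-40,"ax":0,"ay":0,"az":0},{"dx":0,"dy":0,"dz":-20,"ax":0,"ay":0,"az":0},{"dx":-15,"dy":-25,"dz":0,"ax":0,"ay":0,"az":0},{"dx":-15,"dy":-25,"dz":0,"ax":0,"ay":0,"az":0},{"dx":-15,"dy":-25,"dz":0,"ax":0,"ay":0,"az":0},{"dx":-15,"dy":-25,"dz":0,"ax":0,"ay":0,"az":0},{"dx":-15,"dy":-25,"dz":0,"ax":0,"ay":0,"az":0},{"dx":-15,"dy":-25,"dz":0,"ax":0,"ay":0,"az":0},{"dx":-15,"dy":-25,"dz":0,"ax":0,"ay":0,"az":0},{"dx":-15,"dy":-25,"dz":0,"ax":0,"ay":0,"az":0},{"dx":-15,"dy":-25,"dz":0,"ax":0,"ay":0,"az":0},{"dx":-15,"dy":-25,"dz":0,"ax":0,"ay":0,"az":0}]'
python3 -m jog '[{"dx":0,"dy":0,"dz":0,"ax":0,"ay":0,"az":7},{"dx":0,"dy":0,"dz":0,"ax":0,"ay":0,"az":7},{"dx":0,"dy":0,"dz":0,"ax":0,"ay":0,"az":7},{"dx":0,"dy":0,"dz":0,"ax":0,"ay":0,"az":7},{"dx":0,"dy":0,"dz":0,"ax":0,"ay":0,"az":7},{"dx":0,"dy":0,"dz":0,"ax":0,"ay":0,"az":7},{"dx":0,"dy":0,"dz":0,"ax":0,"ay":0,"az":7},{"dx":0,"dy":0,"dz":0,"ax":0,"ay":0,"az":7},{"dx":0,"dy":0,"dz":0,"ax":0,"ay":0,"az":7},{"dx":0,"dy":0,"dz":0,"ax":0,"ay":0,"az":7},{"dx":0,"dy":0,"dz":0,"ax":0,"ay":0,"az":7},{"dx":0,"dy":0,"dz":0,"ax":0,"ay":0,"az":7},{"dx":0,"dy":0,"dz":0,"ax":0,"ay":0,"az":7},{"dx":0,"dy":0,"dz":0,"ax":0,"ay":0,"az":7},{"dx":0,"dy":0,"dz":0,"ax":0,"ay":0,"az":7},{"dx":0,"dy":0,"dz":0,"ax":0,"ay":0,"az":7},{"dx":0,"dy":0,"dz":0,"ax":0,"ay":0,"az":7},{"dx":0,"dy":0,"dz":0,"ax":0,"ay":0,"az":0},{"dx":0,"dy":0,"dz":0,"ax":0,"ay":0,"az":0}]'
python3 - <<'E'
from h import *
print(bot.read_state()["q"])
c=cam("scene"); cv2.imwrite("pics/s2.png",c["img"][:,:,::-1])
E
```

```text
time: 5.23
tool_pos: [0.4723, -0.03, 0.292]
tcp_rot: [3.14, -0.088, 0.0]
wrist_force: [1.4, 0.4, -0.1]
width: 0.21
grip_force: 87.7
time: 6.82
tool_pos: [0.3739, -0.2267, 0.2597]
tcp_rot: [-1.739, 2.309, 0.163]
wrist_force: [-0.0, -0.8, -0.5]
width: 0.205
grip_force: 87.8
[-0.7971 -0.1721  2.0631  0.2659  1.3401  2.5515]
```

View pics/s2.png

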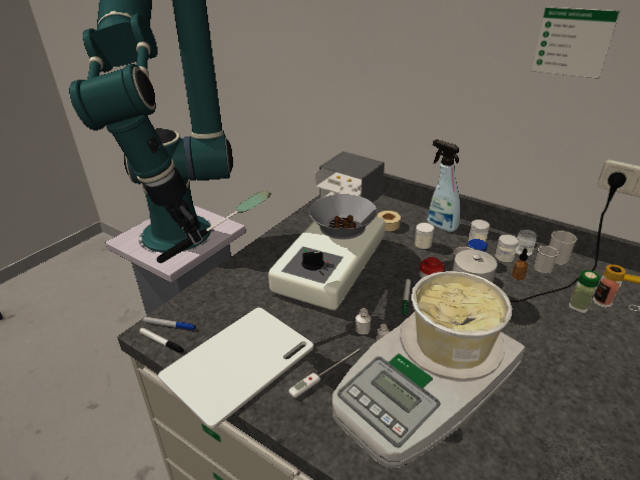

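The scene shows the spatula held firmly, with its blade in the air around (255,203) pointing left. The last joint reached its range limit, so I'll turn the other way round, through -y.

```bash
python3 - <<'E'
from h import *
R=Rot.from_rotvec(bot.read_state()["tcp_rot"]).as_matrix(); print(R)
go(np.array([.5,-.10,.32]),frameB(np.radians(176))); 
E
```

```text
[[-0.2567 -0.9579  0.1285]
 [-0.9306  0.2809  0.2348]
 [-0.261  -0.0593 -0.9635]]
at 6.8667 [ 0.3749 -0.226   0.2602] q [-0.7947 -0.1722  2.0622  0.2663  1.34    2.5515] turn deg [ -15.9328    7.8561 -101.1936]
shift mm before turn [-165.0003  -87.9913  -11.9208] after turn [ 116.019  -134.4484  -59.7736]
```

```bash
python3 -m jog '[{"dx":0,"dy":0,"dz":0,"ax":-1.06,"ay":0.52,"az":-6.75},{"dx":0,"dy":0,"dz":0,"ax":-1.06,"ay":0.52,"az":-6.75},{"dx":0,"dy":0,"dz":0,"ax":-1.06,"ay":0.52,"az":-6.75},{"dx":0,"dy":0,"dz":0,"ax":-1.06,"ay":0.52,"az":-6.75},{"dx":0,"dy":0,"dz":0,"ax":-1.06,"ay":0.52,"az":-6.75},{"dx":0,"dy":0,"dz":0,"ax":-1.06,"ay":0.52,"az":-6.75},{"dx":0,"dy":0,"dz":0,"ax":-1.06,"ay":0.52,"az":-6.75},{"dx":0,"dy":0,"dz":0,"ax":-1.06,"ay":0.52,"az":-6.75},{"dx":0,"dy":0,"dz":0,"ax":-1.06,"ay":0.52,"az":-6.75},{"dx":0,"dy":0,"dz":0,"ax":-1.06,"ay":0.52,"az":-6.75},{"dx":0,"dy":0,"dz":0,"ax":-1.06,"ay":0.52,"az":-6.75},{"dx":0,"dy":0,"dz":0,"ax":-1.06,"ay":0.52,"az":-6.75},{"dx":0,"dy":0,"dz":0,"ax":-1.06,"ay":0.52,"az":-6.75},{"dx":0,"dy":0,"dz":0,"ax":-1.06,"ay":0.52,"az":-6.75},{"dx":0,"dy":0,"dz":0,"ax":-1.06,"ay":0.52,"az":-6.75},{"dx":23,"dy":-27,"dz":-12,"ax":0,"ay":0,"az":0},{"dx":23,"dy":-27,"dz":-12,"ax":0,"ay":0,"az":0},{"dx":23,"dy":-27,"dz":-12,"ax":0,"ay":0,"az":0},{"dx":23,"dy":-27,"dz":-12,"ax":0,"ay":0,"az":0},{"dx":23,"dy":-27,"dz":-12,"ax":0,"ay":0,"az":0}]'
python3 - <<'E'
from h import *
go(np.array([.5,-.10,.32]),frameB(np.radians(176)))
E
```

```text
time: 8.53
tool_pos: [0.5007, -0.0954, 0.3218]
tcp_rot: [-3.139, 0.1, -0.003]
wrist_force: [0.9, -1.2, -0.6]
width: 0.208
grip_force: 87.9
at 8.5333 [ 0.5007 -0.0954  0.3218] q [-0.2378 -0.0912  1.8567  0.0012  1.3747  1.3965] turn deg [-0.0508 -0.0953  0.3466]
shift mm before turn [-0.4241  4.6638  1.7766] after turn [-0.393   4.6647  1.7814]
```

```bash
python3 -m jog '[{"dx":0,"dy":0,"dz":0,"ax":0,"ay":0,"az":-7},{"dx":0,"dy":0,"dz":0,"ax":0,"ay":0,"az":-7},{"dx":0,"dy":0,"dz":0,"ax":0,"ay":0,"az":-7},{"dx":0,"dy":0,"dz":0,"ax":0,"ay":0,"az":-7},{"dx":0,"dy":0,"dz":0,"ax":0,"ay":0,"az":-7},{"dx":0,"dy":0,"dz":0,"ax":0,"ay":0,"az":-7},{"dx":0,"dy":0,"dz":0,"ax":0,"ay":0,"az":-7},{"dx":0,"dy":0,"dz":0,"ax":0,"ay":0,"az":-7},{"dx":0,"dy":0,"dz":0,"ax":0,"ay":0,"az":-7},{"dx":0,"dy":0,"dz":0,"ax":0,"ay":0,"az":-7},{"dx":0,"dy":0,"dz":0,"ax":0,"ay":0,"az":-7},{"dx":0,"dy":0,"dz":0,"ax":0,"ay":0,"az":-7},{"dx":0,"dy":0,"dz":0,"ax":0,"ay":0,"az":-7},{"dx":0,"dy":0,"dz":0,"ax":0,"ay":0,"az":-7},{"dx":0,"dy":0,"dz":0,"ax":0,"ay":0,"az":-7},{"dx":0,"dy":0,"dz":0,"ax":0,"ay":0,"az":-7},{"dx":0,"dy":0,"dz":0,"ax":0,"ay":0,"az":-7},{"dx":0,"dy":0,"dz":0,"ax":0,"ay":0,"az":-7},{"dx":0,"dy":0,"dz":0,"ax":0,"ay":0,"az":-7},{"dx":0,"dy":0,"dz":0,"ax":0,"ay":0,"az":-7}]'
python3 -m jog '[{"dx":0,"dy":0,"dz":0,"ax":0,"ay":0,"az":-7},{"dx":0,"dy":0,"dz":0,"ax":0,"ay":0,"az":-7},{"dx":0,"dy":0,"dz":0,"ax":0,"ay":0,"az":-7},{"dx":0,"dy":0,"dz":0,"ax":0,"ay":0,"az":-7},{"dx":0,"dy":0,"dz":0,"ax":0,"ay":0,"az":-7},{"dx":0,"dy":0,"dz":0,"ax":0,"ay":0,"az":-7},{"dx":0,"dy":0,"dz":0,"ax":0,"ay":0,"az":-7},{"dx":0,"dy":0,"dz":0,"ax":0,"ay":0,"az":-7},{"dx":0,"dy":0,"dz":0,"ax":0,"ay":0,"az":-7},{"dx":0,"dy":0,"dz":0,"ax":0,"ay":0,"az":-5}]'
cat >> h.py <<'E'
TIP=np.array([-.206,0,.0154]); HOP=np.array([.491,.217,.09]); D=np.radians(24)
def stir(p,th,d=D): R=frameB(d,np.radians(th)); return np.asarray(p)-R@TIP,R
def tip():
    s=bot.read_state(); return s["tool_pos"]+Rot.from_rotvec(s["tcp_rot"]).as_matrix()@TIP-HOP
E
python3 - <<'E'
from h import *
for th in (0,50): go(*stir(HOP+[0,0,.11],th))
E
```

```text
time: 10.2
tool_pos: [0.4997, -0.0967, 0.3209]
tcp_rot: [1.159, 2.92, 0.002]
wrist_force: [-0.4, 0.4, -1.5]
width: 0.208
grip_force: 87.9
time: 11.03
tool_pos: [0.4997, -0.0967, 0.3209]
tcp_rot: [-0.671, 3.068, 0.001]
wrist_force: [0.5, 0.2, -0.3]
width: 0.206
grip_force: 87.9
at 11.0333 [ 0.4997 -0.0967  0.3209] q [-0.2409 -0.0918  1.8587  0.0013  1.374  -2.2429] turn deg [0.0326 0.0727 0.6895]
shift mm before turn [ 83.0069 291.1121 105.6044] after turn [ 86.3707 290.153  105.5465]
at 11.0333 [ 0.4997 -0.0967  0.3209] q [-0.2409 -0.0918  1.8587  0.0013  1.374  -2.2429] turn deg [-0.2704 50.0721  0.6595]
shift mm before turn [ -2.5634 290.17   -46.5915] after turn [ 36.4534 290.153  -29.2985]
```

```bash
python3 -m jog '[{"dx":0,"dy":29,"dz":-4.6,"ax":0,"ay":0,"az":0},{"dx":0,"dy":29,"dz":-4.6,"ax":0,"ay":0,"az":0},{"dx":0,"dy":29,"dz":-4.6,"ax":0,"ay":0,"az":0},{"dx":0,"dy":29,"dz":-4.6,"ax":0,"ay":0,"az":0},{"dx":0,"dy":29,"dz":-4.6,"ax":0,"ay":0,"az":0},{"dx":0,"dy":29,"dz":-4.6,"ax":0,"ay":0,"az":0},{"dx":0,"dy":29,"dz":-4.6,"ax":0,"ay":0,"az":0},{"dx":0,"dy":29,"dz":-4.6,"ax":0,"ay":0,"az":0},{"dx":0,"dy":29,"dz":-4.6,"ax":0,"ay":0,"az":0},{"dx":-2,"dy":29,"dz":-4.6,"ax":0,"ay":0,"az":0},{"dx":0,"dy":0,"dz":0,"ax":0,"ay":5,"az":0},{"dx":0,"dy":0,"dz":0,"ax":0,"ay":5,"az":0},{"dx":0,"dy":0,"dz":0,"ax":0,"ay":5,"az":0},{"dx":0,"dy":0,"dz":0,"ax":0,"ay":5,"az":0},{"dx":0,"dy":0,"dz":0,"ax":0,"ay":5,"az":0},{"dx":0,"dy":0,"dz":0,"ax":0,"ay":5,"az":0},{"dx":0,"dy":0,"dz":0,"ax":0,"ay":5,"az":0},{"dx":0,"dy":0,"dz":0,"ax":0,"ay":5,"az":0},{"dx":0,"dy":0,"dz":0,"ax":0,"ay":5,"az":0},{"dx":0,"dy":0,"dz":0,"ax":0,"ay":5,"az":0}]'
python3 -m jog '[{"dx":0,"dy":0,"dz":0,"ax":0,"ay":0,"az":0},{"dx":0,"dy":0,"dz":0,"ax":0,"ay":0,"az":0}]'
python3 - <<'E'
from h import *
go(*stir(HOP+[0,0,.11],50)); print(tip())
w=cam("wrist"); c=cam("scene")
T=tip()+HOP; print("tip px",proj(w,T),proj(c,T),"hop",proj(c,HOP+[0,0,.05]))
cv2.imwrite("pics/ws.png",np.hstack([cv2.resize(w["img"],(400,300)),c["img"][100:400,150:550]])[:,:,::-1])
E
```

```text
time: 12.7
tool_pos: [0.3826, 0.1686, 0.3671]
tcp_rot: [0.481, -2.226, 0.223]
wrist_force: [-0.4, 0.3, -0.6]
width: 0.206
grip_force: 87.9
time: 12.87
tool_pos: [0.3824, 0.1681, 0.3654]
tcp_rot: [0.48, -2.228, 0.222]
wrist_force: [-0.4, -0.1, -0.8]
width: 0.209
grip_force: 88.1
at 12.8667 [0.3824 0.1681 0.3654] q [ 0.3803  0.2553  1.6186 -0.039   2.1395 -1.6209] turn deg [-0.1906  0.0059  0.244 ]
shift mm before turn [ 2.7656  0.5543 -0.3163] after turn [ 2.768   0.5436 -0.3142]
[0.0013 0.0009 0.1077]
tip px [[317.8868 591.2157]] [[344.6147 191.6006]] hop [[343.6669 210.0421]]
```

View pics/ws.png

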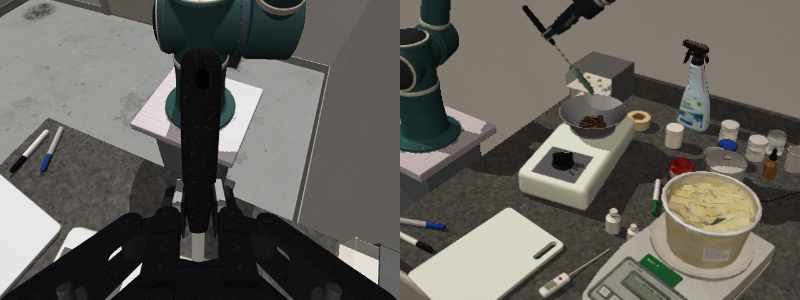

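The composite shows the spatula dipped at 50° with the blade tip right above the hopper centre, at (594,95) in the composite. The nuts are still in the middle.

```bash
cat >> h.py <<'E'
U=np.array([np.cos(D),np.sin(D),0]); V_=np.array([-np.sin(D),np.cos(D),0])
E
python3 - <<'E'
from h import *
for u,z in ((-38,40),(-38,7),(10,7)): go(*stir(HOP+U*u/1e3+[0,0,z/1e3],56))
R=frameB(D,np.radians(56)); print("tool axes: per mm u",R.T@U,"v",R.T@V_,"z",R.T@[0,0,1])
E
```

```text
at 12.9667 [0.3823 0.1675 0.3672] q [ 0.3792  0.2516  1.6181 -0.0391  2.14   -1.6208] turn deg [-0.1653  6.2161  0.1831]
shift mm before turn [-30.5999   1.0566  53.3447] after turn [-36.1929   1.0146  49.7209]
at 12.9667 [0.3823 0.1675 0.3672] q [ 0.3792  0.2516  1.6181 -0.0391  2.14   -1.6208] turn deg [-0.1653  6.2161  0.1831]
shift mm before turn [-55.7991   1.0299  74.6519] after turn [-63.5512   1.0146  68.1742]
at 12.9667 [0.3823 0.1675 0.3672] q [ 0.3792  0.2516  1.6181 -0.0391  2.14   -1.6208] turn deg [-0.1653  6.2161  0.1831]
shift mm before turn [-86.7911   0.827   37.9987] after turn [-90.3924   1.0146  28.3804]
tool axes: per mm u [-0.5592  0.     -0.829 ] v [-0.  1.  0.] z [ 0.829   0.     -0.5592]
```

```bash
python3 -m jog '[{"dx":0,"dy":0,"dz":0,"ax":0,"ay":6.2,"az":0.2},{"dx":-12,"dy":0.3,"dz":16.6,"ax":0,"ay":0,"az":0},{"dx":-12,"dy":0.3,"dz":16.6,"ax":0,"ay":0,"az":0},{"dx":-12,"dy":0.3,"dz":16.6,"ax":0,"ay":0,"az":0},{"dx":0,"dy":0,"dz":0,"ax":0,"ay":0,"az":0},{"dx":-4.3,"dy":0,"dz":2.9,"ax":0,"ay":0,"az":0},{"dx":-4.3,"dy":0,"dz":2.9,"ax":0,"ay":0,"az":0},{"dx":-4.3,"dy":0,"dz":2.9,"ax":0,"ay":0,"az":0},{"dx":-4.3,"dy":0,"dz":2.9,"ax":0,"ay":0,"az":0},{"dx":-4.3,"dy":0,"dz":2.9,"ax":0,"ay":0,"az":0},{"dx":0,"dy":0,"dz":0,"ax":0,"ay":0,"az":0},{"dx":0,"dy":0,"dz":0,"ax":0,"ay":0,"az":0}]'
python3 - <<'E'
from h import *
t=tip(); print("tip u,v,z",t@U*1e3,t@V_*1e3,t[2]*1e3, bot.read_state()["wrist_force"],bot.read_state()["torque"])
go(*stir(HOP+U*-38/1e3+[0,0,.007],56))
c=cam("top"); cv2.imwrite("pics/st.png",cv2.resize(c["img"][195:315,195:375],None,fx=3,fy=3)[:,:,::-1]); print(proj(c,tip()+HOP))
E
```

```text
time: 13.97
tool_pos: [0.3626, 0.1586, 0.2829]
tcp_rot: [0.45, -2.123, 0.243]
wrist_force: [-0.1, 0.2, -0.3]
width: 0.206
grip_force: 88.1
tip u,v,z -39.29995149047426 -1.4780841180403963 13.082829171179839 [-0.1068  0.2313 -0.2698] [ 0.1957 -0.4917 -0.01  ]
at 13.9667 [0.3626 0.1586 0.2829] q [ 0.3784  0.3393  1.7237 -0.0395  2.059  -1.6103] turn deg [-0.074  -0.2133 -0.0893]
shift mm before turn [-5.7205  1.1494  3.0675] after turn [-5.7108  1.1365  3.0902]
[[257.0994 274.9168]]
```

View pics/st.png

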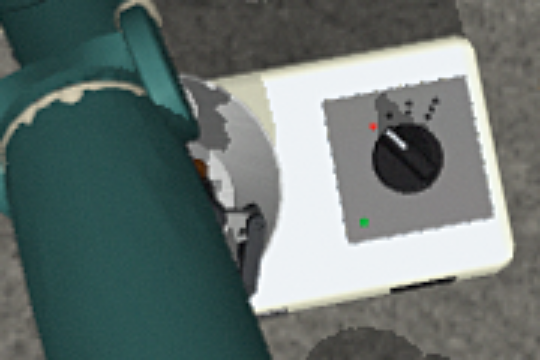

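The top view is blocked by the arm, so from now on I'll use the scene camera for the hopper. No contact so far; next I'll lower the last bit and sweep outward.

```bash
python3 -m jog '[{"dx":-2.8,"dy":0.5,"dz":1.5,"ax":0,"ay":0,"az":0},{"dx":-2.8,"dy":0.5,"dz":1.5,"ax":0,"ay":0,"az":0},{"dx":0,"dy":0,"dz":0,"ax":0,"ay":0,"az":0},{"dx":-2.24,"dy":0,"dz":-3.32,"ax":0,"ay":0,"az":0},{"dx":-2.24,"dy":0,"dz":-3.32,"ax":0,"ay":0,"az":0},{"dx":-2.24,"dy":0,"dz":-3.32,"ax":0,"ay":0,"az":0},{"dx":-2.24,"dy":0,"dz":-3.32,"ax":0,"ay":0,"az":0},{"dx":-2.24,"dy":0,"dz":-3.32,"ax":0,"ay":0,"az":0},{"dx":-2.24,"dy":0,"dz":-3.32,"ax":0,"ay":0,"az":0},{"dx":-2.24,"dy":0,"dz":-3.32,"ax":0,"ay":0,"az":0},{"dx":-2.24,"dy":0,"dz":-3.32,"ax":0,"ay":0,"az":0},{"dx":0,"dy":0,"dz":0,"ax":0,"ay":0,"az":0}]'
python3 - <<'E'
from h import *
t=tip(); print("tip u,v,z",t@U*1e3,t@V_*1e3,t[2]*1e3,bot.read_state()["wrist_force"])
c=cam("scene"); cv2.imwrite("pics/st2.png",cv2.resize(c["img"][150:270,260:420],None,fx=4,fy=4)[:,:,::-1]); print(proj(c,[tip()+HOP,HOP]))
E
```

```text
time: 15.02
tool_pos: [0.3927, 0.1731, 0.2764]
tcp_rot: [0.451, -2.124, 0.243]
wrist_force: [-1.1, -0.4, -0.5]
width: 0.205
grip_force: 88.1
tip u,v,z -5.715403013183106 -0.47424007869511675 6.788798137380203 [-1.0982 -0.3946 -0.4993]
[[341.336  222.7431]
 [343.4086 224.8312]]
```

View pics/st2.png

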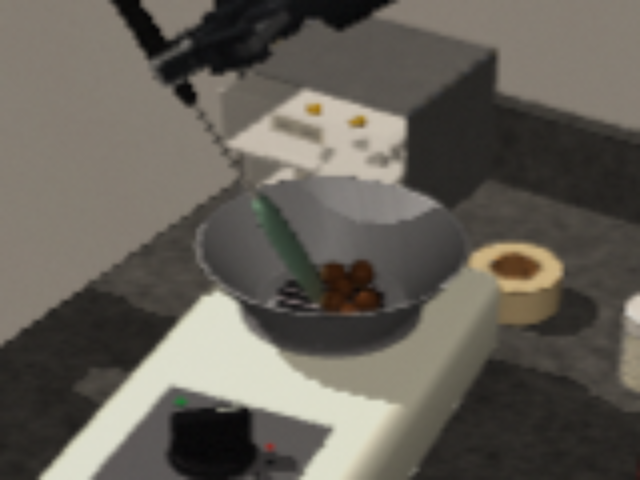

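The crop shows the blade in the hopper with all the nuts pushed ahead of it toward the rear, around crop (345,285). I'll continue outward, then go sideways and back.

```bash
python3 -m jog '[{"dx":-2.24,"dy":0,"dz":-3.32,"ax":0,"ay":0,"az":0},{"dx":-2.24,"dy":0,"dz":-3.32,"ax":0,"ay":0,"az":0},{"dx":-2.24,"dy":0,"dz":-3.32,"ax":0,"ay":0,"az":0},{"dx":-2.24,"dy":0,"dz":-3.32,"ax":0,"ay":0,"az":0},{"dx":-2.24,"dy":0,"dz":-3.32,"ax":0,"ay":0,"az":0},{"dx":-2.24,"dy":0,"dz":-3.32,"ax":0,"ay":0,"az":0},{"dx":0,"dy":0,"dz":0,"ax":0,"ay":0,"az":0},{"dx":0,"dy":0,"dz":0,"ax":0,"ay":0,"az":0},{"dx":0,"dy":0,"dz":0,"ax":0,"ay":0,"az":0}]'
cat >> h.py <<'E'
def nuts(c,z=.1):
    hsv=cv2.cvtColor(c["img"],cv2.COLOR_RGB2HSV).astype(int); m=((hsv[...,0]<20)&(hsv[...,1]>90)).astype(np.uint8)
    b=proj(c,HOP)[0].astype(int); m,ce=blobs(m,(b[0]-45,b[1]-35,b[0]+45,b[1]+35),6)
    for k,q in zip(m,ce):
        p=plane(c,[q],z)[0]-HOP; print("nut blob px",q,"area",k.sum(),"u,v",p@U*1e3,p@V_*1e3)
E
python3 - <<'E'
from h import *
t=tip(); print("tip u,v,z",t@U*1e3,t@V_*1e3,t[2]*1e3,bot.read_state()["wrist_force"])
c=cam("scene"); nuts(c); cv2.imwrite("pics/st3.png",cv2.resize(c["img"][180:250,290:400],None,fx=6,fy=6)[:,:,::-1])
E
```

```text
time: 15.82
tool_pos: [0.414, 0.1826, 0.2765]
tcp_rot: [0.451, -2.124, 0.243]
wrist_force: [1.1, 0.8, -1.0]
width: 0.207
grip_force: 88.1
tip u,v,z 17.45849128561604 -0.44629196439808366 6.730770588216667 [ 1.1445  0.7728 -0.9759]
nut blob px [384.8571 215.2381] area 42 u,v 114.78707046174935 57.36738405747742
nut blob px [352.9695 220.8015] area 131 u,v 26.323907536604512 10.738432260372393
nut blob px [386.1429 226.6667] area 21 u,v 123.61571651371297 -4.634678680599878
```

View pics/st3.png

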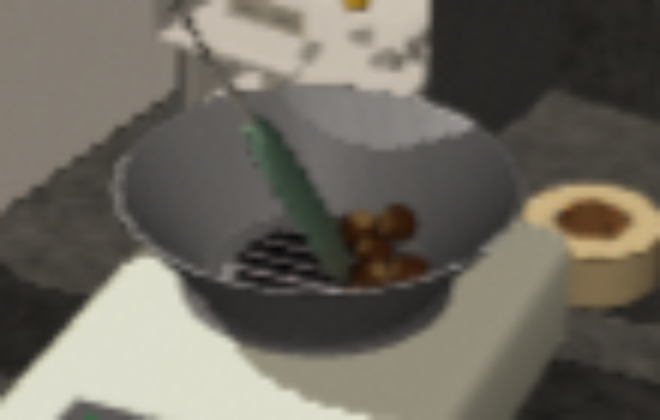

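The crop shows the blade across the hopper and the nuts bunched at the rear wall, around crop (380,245). To be sure of the outer ones I'll make two offset strokes.

```bash
python3 -m jog '[{"dx":3.4,"dy":0,"dz":5,"ax":0,"ay":0,"az":0},{"dx":3.4,"dy":0,"dz":5,"ax":0,"ay":0,"az":0},{"dx":3.4,"dy":0,"dz":5,"ax":0,"ay":0,"az":0},{"dx":3.4,"dy":0,"dz":5,"ax":0,"ay":0,"az":0},{"dx":0,"dy":6,"dz":0,"ax":0,"ay":0,"az":0},{"dx":0,"dy":6,"dz":0,"ax":0,"ay":0,"az":0},{"dx":0,"dy":6,"dz":0,"ax":0,"ay":0,"az":0},{"dx":-2.24,"dy":0,"dz":-3.32,"ax":0,"ay":0,"az":0},{"dx":-2.24,"dy":0,"dz":-3.32,"ax":0,"ay":0,"az":0},{"dx":-2.24,"dy":0,"dz":-3.32,"ax":0,"ay":0,"az":0},{"dx":-2.24,"dy":0,"dz":-3.32,"ax":0,"ay":0,"az":0},{"dx":-2.24,"dy":0,"dz":-3.32,"ax":0,"ay":0,"az":0},{"dx":-2.24,"dy":0,"dz":-3.32,"ax":0,"ay":0,"az":0},{"dx":0,"dy":0,"dz":0,"ax":0,"ay":0,"az":0},{"dx":0,"dy":0,"dz":0,"ax":0,"ay":0,"az":0}]'
python3 -m jog '[{"dx":3.4,"dy":0,"dz":5,"ax":0,"ay":0,"az":0},{"dx":3.4,"dy":0,"dz":5,"ax":0,"ay":0,"az":0},{"dx":3.4,"dy":0,"dz":5,"ax":0,"ay":0,"az":0},{"dx":3.4,"dy":0,"dz":5,"ax":0,"ay":0,"az":0},{"dx":0,"dy":-7,"dz":0,"ax":0,"ay":0,"az":0},{"dx":0,"dy":-7,"dz":0,"ax":0,"ay":0,"az":0},{"dx":0,"dy":-7,"dz":0,"ax":0,"ay":0,"az":0},{"dx":0,"dy":-7,"dz":0,"ax":0,"ay":0,"az":0},{"dx":0,"dy":-7,"dz":0,"ax":0,"ay":0,"az":0},{"dx":-2.24,"dy":0,"dz":-3.32,"ax":0,"ay":0,"az":0},{"dx":-2.24,"dy":0,"dz":-3.32,"ax":0,"ay":0,"az":0},{"dx":-2.24,"dy":0,"dz":-3.32,"ax":0,"ay":0,"az":0},{"dx":-2.24,"dy":0,"dz":-3.32,"ax":0,"ay":0,"az":0},{"dx":-2.24,"dy":0,"dz":-3.32,"ax":0,"ay":0,"az":0},{"dx":-2.24,"dy":0,"dz":-3.32,"ax":0,"ay":0,"az":0},{"dx":0,"dy":0,"dz":0,"ax":0,"ay":0,"az":0},{"dx":0,"dy":0,"dz":0,"ax":0,"ay":0,"az":0},{"dx":0,"dy":0,"dz":0,"ax":0,"ay":0,"az":0}]'
python3 - <<'E'
from h import *
t=tip(); print("tip u,v,z",t@U*1e3,t@V_*1e3,t[2]*1e3,bot.read_state()["wrist_force"])
c=cam("scene"); nuts(c)
go(*stir(HOP+U*-.02+[0,0,.12],56))
E
```

```text
time: 17.12
tool_pos: [0.4068, 0.199, 0.2764]
tcp_rot: [0.45, -2.124, 0.243]
wrist_force: [0.1, -0.3, -1.0]
width: 0.205
grip_force: 88.1
time: 18.62
tool_pos: [0.4205, 0.167, 0.2767]
tcp_rot: [0.451, -2.124, 0.243]
wrist_force: [0.8, 0.5, -0.6]
width: 0.206
grip_force: 88.1
tip u,v,z 17.11190349308526 -17.276079610886214 6.936701800774436 [ 0.7756  0.4863 -0.5517]
nut blob px [384.587  215.3261] area 46 u,v 114.04603819129055 56.73477438443648
nut blob px [354.5574 221.5492] area 122 u,v 31.415972660424117 7.452777020974126
nut blob px [386.0909 226.2273] area 22 u,v 123.28093840867358 -2.3330669098218237
at 18.6667 [0.4204 0.167  0.2767] q [ 0.3598  0.4429  1.5918 -0.0582  2.086  -1.631 ] turn deg [-0.0882 -0.1901 -0.0813]
shift mm before turn [114.5896  16.8031 -31.4681] after turn [114.4606  17.0143 -31.8221]
```

```bash
python3 -m jog '[{"dx":3.4,"dy":4,"dz":5,"ax":0,"ay":0,"az":0},{"dx":3.4,"dy":4,"dz":5,"ax":0,"ay":0,"az":0},{"dx":3.4,"dy":4,"dz":5,"ax":0,"ay":0,"az":0},{"dx":3.4,"dy":4,"dz":5,"ax":0,"ay":0,"az":0},{"dx":5,"dy":0,"dz":-3.3,"ax":0,"ay":0,"az":0},{"dx":10,"dy":0,"dz":-6.6,"ax":0,"ay":0,"az":0},{"dx":20,"dy":0,"dz":-13.3,"ax":0,"ay":0,"az":0},{"dx":20,"dy":0,"dz":-13.3,"ax":0,"ay":0,"az":0},{"dx":20,"dy":0,"dz":-13.3,"ax":0,"ay":0,"az":0},{"dx":20,"dy":0,"dz":-13.3,"ax":0,"ay":0,"az":0},{"dx":0,"dy":0,"dz":0,"ax":0,"ay":-7,"az":0},{"dx":0,"dy":0,"dz":0,"ax":0,"ay":-7,"az":0},{"dx":0,"dy":0,"dz":0,"ax":0,"ay":-7,"az":0},{"dx":0,"dy":0,"dz":0,"ax":0,"ay":-7,"az":0},{"dx":0,"dy":0,"dz":0,"ax":0,"ay":-7,"az":0},{"dx":0,"dy":0,"dz":0,"ax":0,"ay":-7,"az":0},{"dx":0,"dy":0,"dz":0,"ax":0,"ay":-7,"az":0},{"dx":0,"dy":0,"dz":0,"ax":0,"ay":-7,"az":0},{"dx":0,"dy":0,"dz":0,"ax":0,"ay":0,"az":0}]'
python3 - <<'E'
from h import *
go(np.array([.5,-.10,.32]),frameB(D))
E
```

```text
time: 20.25
tool_pos: [0.3886, 0.1705, 0.3942]
tcp_rot: [-0.652, 3.067, -0.002]
wrist_force: [-0.6, -0.1, -2.0]
width: 0.204
grip_force: 88.0
at 20.25 [0.3886 0.1705 0.3942] q [ 0.3565 -0.2851  1.8887 -0.0023  1.5324 -1.6333] turn deg [-0.1508  0.3089  0.0095]
shift mm before turn [   8.7136 -292.2063   74.8798] after turn [   8.2635 -292.4038   74.1562]
```

```bash
python3 -m jog '[{"dx":0.8,"dy":-29,"dz":7,"ax":0,"ay":0,"az":0},{"dx":0.8,"dy":-29,"dz":7,"ax":0,"ay":0,"az":0},{"dx":0.8,"dy":-29,"dz":7,"ax":0,"ay":0,"az":0},{"dx":0.8,"dy":-29,"dz":7,"ax":0,"ay":0,"az":0},{"dx":0.8,"dy":-29,"dz":7,"ax":0,"ay":0,"az":0},{"dx":0.8,"dy":-29,"dz":7,"ax":0,"ay":0,"az":0},{"dx":0.8,"dy":-29,"dz":7,"ax":0,"ay":0,"az":0},{"dx":0.8,"dy":-29,"dz":7,"ax":0,"ay":0,"az":0},{"dx":0.8,"dy":-29,"dz":7,"ax":0,"ay":0,"az":0},{"dx":0.8,"dy":-29,"dz":7,"ax":0,"ay":0,"az":0},{"dx":0,"dy":0,"dz":0,"ax":0,"ay":0,"az":0}]'
python3 - <<'E'
from h import *
c=cam("top"); nuts(c)
for p in ([.5192,.2195],[.5135,.1937],[.4951,.2485],[.4944,.2224],[.4849,.1941],[.4669,.224]):
    q=np.r_[p,.1]-HOP; print("start u,v",q@U*1e3,q@V_*1e3)
cv2.imwrite("pics/t3.png",cv2.resize(c["img"][215:305,200:300],None,fx=5,fy=5)[:,:,::-1])
E
```

```text
time: 21.17
tool_pos: [0.5027, -0.1008, 0.3198]
tcp_rot: [0.646, -3.066, 0.005]
wrist_force: [0.0, -0.0, -0.5]
width: 0.203
grip_force: 88.1
nut blob px [245.8814 248.0988] area 253 u,v 32.990004740526786 -2.8560841738710407
start u,v 26.77882351321085 -9.186109690631062
start u,v 11.077809013292347 -30.437183632278078
start u,v 16.557740633222366 27.109061679131152
start u,v 5.302432428594171 3.5502408848123075
start u,v -14.886896418055688 -18.439097457253183
start u,v -19.169289027656085 16.197171301624998
```

```bash
python3 - <<'E'
from h import *
c=cam("top"); hsv=cv2.cvtColor(c["img"],cv2.COLOR_RGB2HSV).astype(int); m=((hsv[...,0]<20)&(hsv[...,1]>90)).astype(np.uint8)
ms,_=blobs(m,(205,220,295,300),6)
ys,xs=np.nonzero(sum(ms)); P=plane(c,np.c_[xs,ys],.105)-HOP; q=np.c_[P@U,P@V_]*1e3
print(q.min(0),q.max(0))
r,l,ce=cv2.kmeans(q.astype(np.float32),6,None,(3,100,.1),20,cv2.KMEANS_PP_CENTERS); print(r/len(q),ce,np.bincount(l[:,0]))
st=np.array([[26.8,-9.2],[11,-30.4],[16.6,27],[5.3,3.6],[-15,-18.4],[-19,16.2]])
print(np.linalg.norm(st[:,None]-ce[None],axis=2))
E
```

```text
[ 14.2858 -46.6984] [54.4711 35.7663]
42.963751615474585 [[ 45.6244  -8.5692]
 [ 23.2481  20.1994]
 [ 26.6828 -38.6453]
 [ 26.7861   0.4738]
 [ 42.0712  27.7357]
 [ 27.5425 -18.6881]] [41 41 41 47 41 48]
[[18.8349 29.6132 29.4455  9.6738 39.9682  9.5171]
 [40.932  52.0606 17.7182 34.6755 65.918  20.2688]
 [45.9084  9.5103 66.4151 28.4147 25.4818 46.9803]
 [42.1206 24.4473 47.3486 21.7123 43.9847 31.4879]
 [61.4163 54.3399 46.3392 45.8508 73.3868 42.5435]
 [69.2085 42.437  71.3787 48.4116 62.1511 58.1669]]
```

Nuts 2, 4, 5 and 6 are each at least 17 mm from their start whichever ball is which, so the stirring is done. Now I'll return the spatula.

```bash
python3 -m jog '[{"dx":0,"dy":0,"dz":0,"ax":0,"ay":0,"az":7},{"dx":0,"dy":0,"dz":0,"ax":0,"ay":0,"az":7},{"dx":0,"dy":0,"dz":0,"ax":0,"ay":0,"az":7},{"dx":0,"dy":0,"dz":0,"ax":0,"ay":0,"az":7},{"dx":0,"dy":0,"dz":0,"ax":0,"ay":0,"az":7},{"dx":0,"dy":0,"dz":0,"ax":0,"ay":0,"az":7},{"dx":0,"dy":0,"dz":0,"ax":0,"ay":0,"az":7},{"dx":0,"dy":0,"dz":0,"ax":0,"ay":0,"az":7},{"dx":0,"dy":0,"dz":0,"ax":0,"ay":0,"az":7},{"dx":0,"dy":0,"dz":0,"ax":0,"ay":0,"az":7},{"dx":0,"dy":0,"dz":0,"ax":0,"ay":0,"az":7},{"dx":0,"dy":0,"dz":0,"ax":0,"ay":0,"az":7},{"dx":0,"dy":0,"dz":0,"ax":0,"ay":0,"az":7},{"dx":0,"dy":0,"dz":0,"ax":0,"ay":0,"az":7},{"dx":0,"dy":0,"dz":0,"ax":0,"ay":0,"az":7},{"dx":0,"dy":0,"dz":0,"ax":0,"ay":0,"az":7},{"dx":0,"dy":0,"dz":0,"ax":0,"ay":0,"az":7},{"dx":0,"dy":0,"dz":0,"ax":0,"ay":0,"az":7},{"dx":0,"dy":0,"dz":0,"ax":0,"ay":0,"az":7},{"dx":0,"dy":0,"dz":0,"ax":0,"ay":0,"az":7}]'
python3 -m jog '[{"dx":0,"dy":0,"dz":0,"ax":0,"ay":0,"az":7},{"dx":0,"dy":0,"dz":0,"ax":0,"ay":0,"az":7},{"dx":0,"dy":0,"dz":0,"ax":0,"ay":0,"az":7},{"dx":0,"dy":0,"dz":0,"ax":0,"ay":0,"az":7},{"dx":0,"dy":0,"dz":0,"ax":0,"ay":0,"az":7},{"dx":0,"dy":0,"dz":0,"ax":0,"ay":0,"az":7},{"dx":0,"dy":0,"dz":0,"ax":0,"ay":0,"az":7},{"dx":0,"dy":0,"dz":0,"ax":0,"ay":0,"az":7},{"dx":0,"dy":0,"dz":0,"ax":0,"ay":0,"az":7},{"dx":0,"dy":0,"dz":0,"ax":0,"ay":0,"az":4},{"dx":0,"dy":0,"dz":0,"ax":0,"ay":0,"az":0}]'
python3 - <<'E'
from h import *
go(np.array([.603,-.288,.034]),frameB(np.pi-.056))
E
```

```text
time: 22.93
tool_pos: [0.5019, -0.0953, 0.3224]
tcp_rot: [2.667, 1.659, -0.006]
wrist_force: [0.6, 0.6, -0.7]
width: 0.208
grip_force: 88.1
time: 23.85
tool_pos: [0.502, -0.0954, 0.3224]
tcp_rot: [3.138, -0.082, -0.003]
wrist_force: [-0.2, 0.5, -0.7]
width: 0.205
grip_force: 88.1
at 23.85 [ 0.502  -0.0954  0.3224] q [-0.2346 -0.0867  1.8515 -0.0032  1.3784  1.3891] turn deg [0.1579 0.1226 0.2142]
shift mm before turn [111.5146 186.2482 288.6329] after turn [111.5941 186.6261 288.3579]
```

```bash
python3 -m jog '[{"dx":16,"dy":26.6,"dz":0,"ax":0,"ay":0,"az":0},{"dx":16,"dy":26.6,"dz":0,"ax":0,"ay":0,"az":0},{"dx":16,"dy":26.6,"dz":0,"ax":0,"ay":0,"az":0},{"dx":16,"dy":26.6,"dz":0,"ax":0,"ay":0,"az":0},{"dx":16,"dy":26.6,"dz":0,"ax":0,"ay":0,"az":0},{"dx":16,"dy":26.6,"dz":0,"ax":0,"ay":0,"az":0},{"dx":15.5,"dy":26.6,"dz":0,"ax":0.16,"ay":0.12,"az":0.2},{"dx":0,"dy":0,"dz":35,"ax":0,"ay":0,"az":0},{"dx":0,"dy":0,"dz":35,"ax":0,"ay":0,"az":0},{"dx":0,"dy":0,"dz":35,"ax":0,"ay":0,"az":0},{"dx":0,"dy":0,"dz":35,"ax":0,"ay":0,"az":0},{"dx":0,"dy":0,"dz":35,"ax":0,"ay":0,"az":0},{"dx":0,"dy":0,"dz":35,"ax":0,"ay":0,"az":0},{"dx":0,"dy":0,"dz":30,"ax":0,"ay":0,"az":0},{"dx":0,"dy":0,"dz":20,"ax":0,"ay":0,"az":0},{"dx":0,"dy":0,"dz":10,"ax":0,"ay":0,"az":0},{"dx":0,"dy":0,"dz":5,"ax":0,"ay":0,"az":0},{"dx":0,"dy":0,"dz":0,"ax":0,"ay":0,"az":0},{"dx":0,"dy":0,"dz":0,"ax":0,"ay":0,"az":0}]'
python3 - <<'E'
from h import *
go(np.array([.603,-.288,.034]),frameB(np.pi-.056))
E
```

```text
time: 25.43
tool_pos: [0.6051, -0.2888, 0.0486]
tcp_rot: [3.139, -0.086, 0.004]
wrist_force: [0.3, -0.4, -0.2]
width: 0.205
grip_force: 88.1
at 25.4333 [ 0.6051 -0.2888  0.0486] q [-0.4823  0.4343  1.7753 -0.0003  0.9293  1.1432] turn deg [ 0.0751 -0.1351  0.0824]
shift mm before turn [-2.1727 -0.6964 14.5578] after turn [-2.1394 -0.6742 14.5637]
```

```bash
python3 -m jog '[{"dx":0,"dy":0,"dz":4,"ax":0,"ay":0,"az":0},{"dx":0,"dy":0,"dz":4,"ax":0,"ay":0,"az":0},{"dx":0,"dy":0,"dz":3,"ax":0,"ay":0,"az":0},{"dx":0,"dy":0,"dz":3,"ax":0,"ay":0,"az":0},{"dx":0,"dy":0,"dz":1.5,"ax":0,"ay":0,"az":0},{"dx":0,"dy":0,"dz":0,"ax":0,"ay":0,"az":0},{"dx":0,"dy":0,"dz":0,"ax":0,"ay":0,"az":0}]'
python3 -m jog '[{"dx":0,"dy":0,"dz":0,"ax":0,"ay":0,"az":0},{"dx":0,"dy":0,"dz":0,"ax":0,"ay":0,"az":0},{"dx":0,"dy":0,"dz":0,"ax":0,"ay":0,"az":0},{"dx":0,"dy":0,"dz":0,"ax":0,"ay":0,"az":0},{"dx":0,"dy":0,"dz":0,"ax":0,"ay":0,"az":0},{"dx":0,"dy":0,"dz":0,"ax":0,"ay":0,"az":0},{"dx":0,"dy":0,"dz":-10,"ax":0,"ay":0,"az":0},{"dx":0,"dy":0,"dz":-30,"ax":0,"ay":0,"az":0},{"dx":0,"dy":0,"dz":-40,"ax":0,"ay":0,"az":0},{"dx":0,"dy":0,"dz":-40,"ax":0,"ay":0,"az":0},{"dx":0,"dy":0,"dz":-40,"ax":0,"ay":0,"az":0},{"dx":0,"dy":0,"dz":-40,"ax":0,"ay":0,"az":0},{"dx":0,"dy":0,"dz":0,"ax":0,"ay":0,"az":0}]' 0.55
python3 - <<'E'
from h import *
c=cam("top"); im=c["img"]; hsv=cv2.cvtColor(im,cv2.COLOR_RGB2HSV).astype(int); H,S,V=hsv[...,0],hsv[...,1],hsv[...,2]
for nm,mk,roi,z in (("blade",(H>35)&(H<95)&(S>40),(425,250,465,305),.022),("handle",V<60,(430,175,462,240),.026),("board",(V>200)&(S<40),(380,195,515,300),.012)):
    for m in blobs(mk.astype(np.uint8),roi,60)[0]:
        ys,xs=np.nonzero(m); print(nm,len(xs),cv2.minAreaRect((plane(c,np.c_[xs,ys],z)[:,:2]*1e3).astype(np.float32)))
# dial wing: dark pixels at top height; pointer
g=cv2.cvtColor(im,cv2.COLOR_RGB2GRAY)
r=np.hypot(*(np.mgrid[:480,:640]-np.array([247,330.5])[:,None,None]))
ys,xs=np.nonzero((g>110)&(r<8)); P=plane(c,np.c_[xs,ys],.122)[:,:2]; print("pointer px",np.c_[xs,ys].tolist(),P.mean(0),g[ys,xs])
w=cam("wrist"); print(proj(w,[.5206,.0216,.12]))
E
```

```text
time: 26.02
tool_pos: [0.604, -0.2886, 0.0323]
tcp_rot: [3.14, -0.087, 0.001]
wrist_force: [-2.1, 1.0, 5.0]
width: 0.208
grip_force: 88.9
time: 27.1
tool_pos: [0.6085, -0.2909, 0.2442]
tcp_rot: [3.132, -0.087, 0.026]
wrist_force: [1.7, -0.5, 0.8]
width: 0.547
grip_force: 0.0
blade 1584 ((455.63848876953125, -271.42230224609375), (98.71391296386719, 144.22450256347656), 86.34506225585938)
handle 680 ((625.2572021484375, -297.7451171875), (49.633079528808594, 144.1269073486328), 86.59817504882812)
board 3843 ((541.3914794921875, -217.08810424804688), (162.2518768310547, 199.32305908203125), 82.27156829833984)
board 105 ((584.5994873046875, -427.2460632324219), (77.62230682373047, 15.881502151489258), 61.369140625)
board 66 ((428.3896789550781, -443.5580749511719), (12.764448165893555, 64.13185119628906), 79.07667541503906)
pointer px [[327, 240], [326, 241], [327, 241], [327, 242], [328, 242], [329, 242], [328, 243], [329, 243], [329, 244]] [0.5309 0.0287] [111 189 253 190 253 158 210 255 175]
[[-50.9503 354.1815]]
```

```bash
python3 - <<'E'
from h import *
go(np.array([.5206,.0216,.25]),frame(np.radians(38)))
E
```

```text
at 27.2 [ 0.6055 -0.2893  0.2361] q [-0.4828  0.26    1.6346 -0.0003  1.239   1.1437] turn deg [  0.3392  -0.3172 -41.1837]
shift mm before turn [-101.8945 -305.6764  -15.7065] after turn [ 124.5503 -297.2559  -13.9066]
```

```bash
python3 -m jog '[{"dx":-10,"dy":-30.5,"dz":-1.5,"ax":0,"ay":0,"az":0},{"dx":-10,"dy":-30.5,"dz":-1.5,"ax":0,"ay":0,"az":0},{"dx":-10,"dy":-30.5,"dz":-1.5,"ax":0,"ay":0,"az":0},{"dx":-10,"dy":-30.5,"dz":-1.5,"ax":0,"ay":0,"az":0},{"dx":-10,"dy":-30.5,"dz":-1.5,"ax":0,"ay":0,"az":0},{"dx":-10,"dy":-30.5,"dz":-1.5,"ax":0,"ay":0,"az":0},{"dx":-10,"dy":-30.5,"dz":-1.5,"ax":0,"ay":0,"az":0},{"dx":-10,"dy":-30.5,"dz":-1.5,"ax":0,"ay":0,"az":0},{"dx":-10,"dy":-30.5,"dz":-1.5,"ax":0,"ay":0,"az":0},{"dx":-10,"dy":-30.5,"dz":-1.5,"ax":0,"ay":0,"az":0},{"dx":0,"dy":0,"dz":0,"ax":0,"ay":0,"az":-7},{"dx":0,"dy":0,"dz":0,"ax":0,"ay":0,"az":-7},{"dx":0,"dy":0,"dz":0,"ax":0,"ay":0,"az":-7},{"dx":0,"dy":0,"dz":0,"ax":0,"ay":0,"az":-7},{"dx":0,"dy":0,"dz":0,"ax":0,"ay":0,"az":-7},{"dx":0,"dy":0,"dz":0,"ax":0,"ay":0,"az":-6},{"dx":0,"dy":0,"dz":0,"ax":0,"ay":0,"az":0},{"dx":0,"dy":0,"dz":0,"ax":0,"ay":0,"az":0}]'
python3 - <<'E'
from h import *
go(np.array([.5206,.0216,.25]),frame(np.radians(38)))
w=cam("wrist"); im=w["img"]; g=cv2.cvtColor(im,cv2.COLOR_RGB2GRAY); c0=proj(w,[.5206,.0216,.122])[0]; print(c0)
x,y=c0.astype(int)
for z,t in ((.122,50),(.1,50)):
  for m in blobs((g<t).astype(np.uint8),(x-75,max(0,y-75),x+75,min(y+75,300)),300)[0]:
    ys,xs=np.nonzero(m); P=plane(w,np.c_[xs,ys],z)[:,:2]; print("dark",len(xs),xs.min(),xs.max(),ys.min(),ys.max(),cv2.minAreaRect((P*1e3).astype(np.float32)),cv2.minEnclosingCircle((P*1e3).astype(np.float32)))
for m in blobs((g>130).astype(np.uint8),(x-35,y-35,x+35,y+35),5)[0]:
    ys,xs=np.nonzero(m); P=plane(w,np.c_[xs,ys],.122)[:,:2]; print("bright",len(xs),P.mean(0),cv2.minAreaRect((P*1e3).astype(np.float32)))
# board/spatula/nuts check from the top camera
c=cam("top"); hsv=cv2.cvtColor(c["img"],cv2.COLOR_RGB2HSV).astype(int); H,S,V=hsv[...,0],hsv[...,1],hsv[...,2]
for nm,mk,roi,z in (("blade",(H>35)&(H<95)&(S>40),(425,250,465,305),.022),("handle",V<60,(430,175,462,240),.026)):
    for m in blobs(mk.astype(np.uint8),roi,60)[0]:
        ys,xs=np.nonzero(m); print(nm,len(xs),cv2.minAreaRect((plane(c,np.c_[xs,ys],z)[:,:2]*1e3).astype(np.float32)))
E
```

```text
time: 28.7
tool_pos: [0.5198, 0.0217, 0.2446]
tcp_rot: [-2.973, -1.014, 0.004]
wrist_force: [0.1, 0.3, 0.8]
width: 0.549
grip_force: 0.0
at 28.7 [0.5198 0.0217 0.2446] q [-0.0059 -0.025   1.9356 -0.0004  1.2338  0.9079] turn deg [-0.0804  0.1413 -0.3495]
shift mm before turn [ 0.5872  0.5741 -5.3814] after turn [ 0.597   0.5853 -5.3792]
[318.8457 230.3049]
dark 3801 289 359 181 261 ((529.4439086914062, 24.541608810424805), (54.959808349609375, 50.99345397949219), 3.9133031368255615) ((529.7616577148438, 19.733736038208008), 30.78645133972168)
dark 3801 289 359 181 261 ((524.5631103515625, 20.42892074584961), (59.86295700073242, 55.54280090332031), 3.9132978916168213) ((524.9091796875, 15.19212818145752), 33.532962799072266)
bright 86 [0.5325 0.0283] ((532.4967041015625, 28.251516342163086), (19.265623092651367, 2.37023663520813), 45.76396179199219)
blade 562 ((442.41473388671875, -270.94879150390625), (50.691776275634766, 87.12471771240234), 89.33560180664062)
handle 374 ((638.72802734375, -285.51983642578125), (23.54607391357422, 124.142333984375), 86.80036163330078)
```

The spatula lies flat where it was, with its middle near (0.55,-0.28). The pointer line fit puts the wing at about 46° and the dial axis at about (0.522,0.018).

```bash
python3 -m jog '[{"dx":0,"dy":2,"dz":20,"ax":0,"ay":0,"az":-4.1},{"dx":0,"dy":2,"dz":20,"ax":0,"ay":0,"az":-4.1},{"dx":0,"dy":0,"dz":20,"ax":0,"ay":0,"az":0},{"dx":0,"dy":0,"dz":20,"ax":0,"ay":0,"az":0},{"dx":0,"dy":0,"dz":0,"ax":0,"ay":0,"az":0},{"dx":0,"dy":0,"dz":0,"ax":0,"ay":0,"az":0}]'
python3 - <<'E'
from h import *
w=cam("wrist"); g=cv2.cvtColor(w["img"],cv2.COLOR_RGB2GRAY); x,y=proj(w,[.5224,.018,.122])[0].astype(int); print(x,y)
for m in blobs((g>130).astype(np.uint8),(x-45,y-75,x+45,min(479,y+45)),20)[0]:
    ys,xs=np.nonzero(m); P=plane(w,np.c_[xs,ys],.122)[:,:2]; print("bright",len(xs),xs.min(),xs.max(),ys.min(),ys.max(),P.mean(0),cv2.minAreaRect((P*1e3).astype(np.float32)))
    go(np.r_[P.mean(0)-.0145*np.array([.7,.714]),.119],frame(np.radians(45.6)))
E
```

```text
time: 29.3
tool_pos: [0.5221, 0.0185, 0.1649]
tcp_rot: [-2.892, -1.226, 0.005]
wrist_force: [0.5, 0.5, 0.7]
width: 0.549
grip_force: 0.0
319 278
bright 139 318 321 235 270 [0.5325 0.0282] ((532.6776123046875, 28.319257736206055), (19.272172927856445, 1.563685417175293), 46.00621032714844)
at 29.35 [0.5234 0.0185 0.1665] q [-0.0119  0.0476  2.0133 -0.0005  1.081   0.7569] turn deg [0.0038 0.0285 0.3627]
shift mm before turn [-1.2116 -0.2541 47.4529] after turn [-1.2367 -0.2432 47.4523]
```

```bash
python3 -m jog '[{"dx":-0.5,"dy":0,"dz":15,"ax":0,"ay":0,"az":0},{"dx":-0.5,"dy":0,"dz":15,"ax":0,"ay":0,"az":0},{"dx":0,"dy":0,"dz":10,"ax":0,"ay":0,"az":0},{"dx":0,"dy":0,"dz":5,"ax":0,"ay":0,"az":0},{"dx":0,"dy":0,"dz":2,"ax":0,"ay":0,"az":0},{"dx":0,"dy":0,"dz":0,"ax":0,"ay":0,"az":0},{"dx":0,"dy":0,"dz":0,"ax":0,"ay":0,"az":0}]'
python3 -m jog '[{"dx":0,"dy":0,"dz":0,"ax":0,"ay":0,"az":0},{"dx":0,"dy":0,"dz":0,"ax":0,"ay":0,"az":0},{"dx":0,"dy":0,"dz":0,"ax":0,"ay":0,"az":0},{"dx":0,"dy":0,"dz":0,"ax":0,"ay":0,"az":0},{"dx":0,"dy":0,"dz":0,"ax":0,"ay":0,"az":0},{"dx":0,"dy":0,"dz":0,"ax":0,"ay":0,"az":0},{"dx":0,"dy":0,"dz":0,"ax":0,"ay":0,"az":0}]' 0 70
python3 -c "
from h import *
s=bot.read_state();print(s['wrist_force'],s['torque']);go(np.array([.5225,.0179,.119]),frame(np.radians(45.8)))"
```

```text
time: 29.93
tool_pos: [0.5234, 0.0178, 0.1201]
tcp_rot: [2.891, 1.227, 0.002]
wrist_force: [-0.2, 0.2, 0.2]
width: 0.554
grip_force: 0.0
time: 30.52
tool_pos: [0.5228, 0.0182, 0.1202]
tcp_rot: [-2.892, -1.228, -0.001]
wrist_force: [-2.5, 2.4, 5.7]
width: 0.148
grip_force: 69.4
[-2.514   2.354   5.7283] [0.2805 0.4484 0.0375]
at 30.5167 [0.5228 0.0182 0.1202] q [-0.0129  0.0978  2.0545  0.0003  0.9889  0.7547] turn deg [ 0.0075 -0.0278  0.2094]
shift mm before turn [-0.4413  0.0148  1.1852] after turn [-0.4407  0.0166  1.1854]
```

```bash
python3 -m jog '[{"dx":0,"dy":0,"dz":0,"ax":0,"ay":0,"az":5},{"dx":0,"dy":0,"dz":0,"ax":0,"ay":0,"az":5},{"dx":0,"dy":0,"dz":0,"ax":0,"ay":0,"az":5},{"dx":0,"dy":0,"dz":0,"ax":0,"ay":0,"az":5},{"dx":0,"dy":0,"dz":0,"ax":0,"ay":0,"az":5},{"dx":0,"dy":0,"dz":0,"ax":0,"ay":0,"az":5},{"dx":0,"dy":0,"dz":0,"ax":0,"ay":0,"az":5},{"dx":0,"dy":0,"dz":0,"ax":0,"ay":0,"az":5},{"dx":0,"dy":0,"dz":0,"ax":0,"ay":0,"az":5},{"dx":0,"dy":0,"dz":0,"ax":0,"ay":0,"az":5},{"dx":0,"dy":0,"dz":0,"ax":0,"ay":0,"az":5},{"dx":0,"dy":0,"dz":0,"ax":0,"ay":0,"az":5},{"dx":0,"dy":0,"dz":0,"ax":0,"ay":0,"az":5},{"dx":0,"dy":0,"dz":0,"ax":0,"ay":0,"az":5},{"dx":0,"dy":0,"dz":0,"ax":0,"ay":0,"az":2.5},{"dx":0,"dy":0,"dz":0,"ax":0,"ay":0,"az":0},{"dx":0,"dy":0,"dz":0,"ax":0,"ay":0,"az":0},{"dx":0,"dy":0,"dz":0,"ax":0,"ay":0,"az":0},{"dx":0,"dy":0,"dz":0,"ax":0,"ay":0,"az":0},{"dx":0,"dy":0,"dz":0,"ax":0,"ay":0,"az":0}]'
python3 - <<'E'
from h import *
s=bot.read_state(); print(s['wrist_force'],s['torque'],s["joint_torque"][5],"yaw",np.degrees(2*np.arctan2(s["tcp_rot"][1],s["tcp_rot"][0])),s["q"])
w=cam("wrist"); g=cv2.cvtColor(w["img"],cv2.COLOR_RGB2GRAY); x,y=proj(w,[.5225,.0179,.122])[0].astype(int); print(x,y)
for m in blobs((g>130).astype(np.uint8),(x-50,y-80,x+50,min(479,y+45)),20)[0]:
    ys,xs=np.nonzero(m); P=plane(w,np.c_[xs,ys],.122)[:,:2]; print("bright",len(xs),P.mean(0),cv2.minAreaRect((P*1e3).astype(np.float32)))
c=cam("top"); g=cv2.cvtColor(c["img"],cv2.COLOR_RGB2GRAY); nuts(c)
E
```

```text
time: 32.18
tool_pos: [0.5225, 0.0192, 0.1202]
tcp_rot: [-3.056, 0.72, 0.001]
wrist_force: [-3.2, 6.4, 5.7]
width: 0.15
grip_force: 69.6
[-3.1841  6.3856  5.6559] [0.7967 0.6102 0.0513] 0.07425458868965507 yaw 333.50332263758344 [-0.0121  0.0977  2.0546  0.0022  0.9894  2.0199]
318 327
bright 255 [0.5355 0.012 ] ((535.309814453125, 12.196779251098633), (2.0044994354248047, 19.358673095703125), 63.55421829223633)
nut blob px [245.8171 248.2101] area 257 u,v 32.802487135041815 -2.6054914653043104
```

The dial pointer has turned 72.4° (1.26 rad), onto the third step. I'll hold a moment longer, then hand in.

```bash
python3 -m jog '[{"dx":0,"dy":0,"dz":0,"ax":0,"ay":0,"az":0},{"dx":0,"dy":0,"dz":0,"ax":0,"ay":0,"az":0},{"dx":0,"dy":0,"dz":0,"ax":0,"ay":0,"az":0},{"dx":0,"dy":0,"dz":0,"ax":0,"ay":0,"az":0},{"dx":0,"dy":0,"dz":0,"ax":0,"ay":0,"az":0},{"dx":0,"dy":0,"dz":0,"ax":0,"ay":0,"az":0},{"dx":0,"dy":0,"dz":0,"ax":0,"ay":0,"az":0}]' && python3 -c "
from workcell import bot
print(bot.finish_job())"
```

```text
time: 32.87
tool_pos: [0.5225, 0.0192, 0.1202]
tcp_rot: [-3.056, 0.72, 0.001]
wrist_force: [-3.1, 5.3, 5.8]
width: 0.146
grip_force: 69.6
the job is handed in; nothing more can be done
None
```

I stirred the nuts (at least four moved more than 12 mm by camera), laid the spatula back flat on the board and let go, and handed the job in at 32.9 s with the dial held at about 1.26 rad; no verdict came back, and one joint read 2.5515 rad against its 2.55 limit mid-run.

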